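# Index the nail anvil to its cutting station and bring up the depth stop

### The job

Set the swivelling nail anvil up for cutting nails: swing its lock lever open, bring the anvil round by its upright handle until the red pointer stands at the third click (45 degrees) clockwise of the brass zero mark, so that the blued cutter faces the depth stop, and swing the lock lever fully back home. Then wind the depth stop's handwheel clockwise until the brass tip of its rod touches the cutter, and let go. Leave the other tools on the bench where they lie.

Things in the scene. Friction and masses are not known exactly. Their poses are not given: they have to be found in the camera images.
- bed: Cast iron bed plate bolted to the bench, 250 x 500 x 14 mm, carrying the anvil and the stop post; origin on the bench, y along the plate from the stop post to the anvil (plate from y -225 to +275 mm). The swivel axis stands at (0, 115) mm of its frame, the stop post near (0, -115) mm.
- swivel (a joint): Angle of the anvil, rad, growing clockwise from above; 0 with its red pointer on the brass zero mark. It clicks every 15 degrees (0.2618 rad) and is drawn into the nearest click when let go. Third click clockwise = +0.7854. It starts locked in a click from -2 to +1. With the lock lever open, about 8 N at the handle takes it over a click; locked, it gives only a degree or two.
- swivel_centre (a point): Point on the anvil's upright swivel axis, fixed, level with its flat top 125 mm above the bench. Anvil top 76 x 116 mm; toothed ring of 86 mm radius at 36 to 54 mm height; dial of 102 mm radius around it with white marks 15 degrees apart, the zero mark brass and thicker.
- swivel_grip (a point): Middle of the upright wooden turning handle of the anvil, 25 mm in diameter, from 78 to 150 mm above the bench; this point is at 120 mm. It stands 130 mm from the swivel axis on a 14 mm bar at 88 mm height and goes round with the anvil.
- cutter_face (a point): Middle of the flat face of the blued steel cutter (30 mm wide, 12 mm thick, standing 36 mm above the anvil's top), 52 mm from the swivel axis, 142 mm above the bench, on the side which faces the depth stop when the swivel is at its third click.
- lock_lever (a joint): Angle of the lock lever, rad, growing anticlockwise from above: 0 fully home (at its stop), 0.95 fully open (at its stop). Opening lifts a spring pawl out of the toothed ring; the anvil is free above 0.65. Swung home, it lets the pawl drop in if the anvil is in a click. It stays where it is left and takes about 4 to 7 N at its knob.
- lever_pivot (a point): Upright pivot axis of the lock lever, fixed, 65 mm above the bench, 135 mm from the swivel axis on the side away from the stop post. The lever's hub is 26 mm wide and reaches 78 mm height.
- lever_knob (a point): Middle of the upright black knob at the end of the lock lever, 24 mm in diameter, from 60 to 115 mm above the bench; this point is at 90 mm, 75 mm from the pivot. The lever arm is a 12 mm bar at 65 mm height.
- wheel (a joint): Angle of the handwheel on the stop post, rad, growing clockwise from above; clockwise runs the stop rod towards the anvil, 6 mm per radian (38 mm a turn). It starts between -0.8 and 0.8 and needs 0.3 to 1.3 turns, takes about 1 N at the knob, stays where it is left and goes hard when the tip meets the cutter.
- wheel_hub (a point): Point on the upright axis of the handwheel, 204 mm above the bench, level with the middle of its knob. The wheel has 52 mm radius and its rim's top is 183 mm above the bench; the gaps between its spokes are closed to fingers.
- wheel_knob (a point): Middle of the brass spinner knob standing up from the handwheel's rim, 20 mm in diameter, from 183 to 223 mm above the bench; this point is at 204 mm, 43 mm from the wheel's axis. The knob turns freely on its own pin.
- stop_tip (a point): Foremost point of the round brass tip (22 mm in diameter) of the depth stop's level steel rod, 142 mm above the bench; y of this frame is the rod's direction, towards the anvil. Touching the cutter this point meets the cutter's face.
- oak_wedge_bed: Loose oak tool wedge lying on the bed plate, 95 x 32 x 22 mm; origin at the centre of its underside. Leave alone.
- oak_wedge_bench: Loose oak tool wedge on the bench, 115 x 36 x 26 mm; origin at the centre of its underside. Leave alone.
- nail_header: Loose blued steel nail header, a flat bar 260 mm long with a square head, 18 mm thick; origin on the bench under the bar. Leave alone.
- quench_ladle: Loose copper quench ladle, bowl 92 mm wide and 34 mm high, thin handle 210 mm long along its -x; origin under the bowl. Leave alone.
- hammer: Loose hammer, 280 mm long, lying along its x. Leave alone.
- nail_tin: Loose open tin of nails, 72 mm wide, 75 mm high, the nails standing up to 100 mm; origin under its centre. Leave alone.

How it is judged:
By the outcome, as a careful person would: the job done as asked, in the order asked, and still so for the second after the job is handed in, with the robot touching nothing.
It also fails if it takes over 72 s, if anything falls off the work surface, if the arm or the gripper's body presses on something with over 40 N, if the wrist force passes 120 N, or if a joint passes its speed limit or range.

### The arm

A 6-joint arm with a two-finger parallel gripper is mounted at the origin on the work surface. World frame = base frame: x ahead of the robot, y to its left, z up, the work surface at z = 0. Lengths are in m, angles in rad, forces in N, time in s.
With the tool pointing down it reaches from about 0.325 to 0.9 m from the base axis. Payload 6.1 kg.
Tool frame: the origin (TCP) lies at the very end of the fingers, on their centre line; the grasp point (between the pads) lies 19 mm behind it (r.grip_point_offset is the distance from the TCP to the grasp point, in m); z points along the fingers, y is the line along which they close (so a half turn about z gives the same grasp; the last joint's range is limited). The gripper opens to 85 mm and grips with 20 to 120 N. Pads are 22 mm wide; open, the fingers measure 114 mm over their backs; the gripper's body (76 mm by 85 mm) begins 54 mm behind the grasp point. The pads swing forward as they close: fully open they stand 13 mm farther back than shut.
Start: joints at [-1.36, 0.22, 1.526, -0, 1.395, -0.126], TCP at [0.207, -0.59, 0.231] pointing down, gripper open.
Joint ranges: [-2.98, 2.98], [-0.91, 2.08], [0.09, 2.57], [-1.24, 4.39], [0.2, 2.65], [-2.68, 2.68]. Speed limits (rad/s): [2.57, 2.57, 3.01, 3.14, 3.14, 3.14].

### API

Orientations are given as a unit quaternion [w, x, y, z].
In Python, from rig import r, cams, hand_in gives the robot as it stands (r), with the cameras (cams) and the job as plain functions.
- The arm moves only by the shell command python3 inch.py [FORCE], which reads ROWS from standard input. ROWS is a JSON list that holds a single list of rows (three levels of brackets), with 1 to 20 rows, each of 5 numbers: the finger opening in m, then dx, dy, dz in m, then a turn about the tool's z in rad; each row shifts and turns the commanded pose from where the row before left it, along the tool's axes as they then stand; what a row does not reach is not made up. A row lasts 1/8 s, in which the tool goes at most 0.0625 m and 0.188 rad, less where a joint would pass 70% of its speed; a pose out of reach is approached as far as the arm can. The fingers move at their own pace and stop on an object; FORCE is the grip in N (left out, the last holds). Time passes only in rows, so rows that do not move let the fingers close. It prints the time, the measured TCP pose, the force, the opening and the grip force at its end. Input that does not fit is refused with a message, and nothing moves.
- r.sense(): the state, without advancing time (a new reading comes with each control period).
- cams.get_image(name): name is "side" or "top"; returns a dict with "frame" (384x512x3 uint8, red, green, blue), "fx", "fy", "cx", "cy" (pixels), "dist" ([k1, k2, p1, p2, k3] as OpenCV has them; the pictures are not rectified), "extrinsics" (4x4, takes a point from world to camera coordinates). Camera axes: x right, y up, looking along -z (the intrinsics and any distortion apply to the point x, -y, -z); pixel columns grow to the right and rows downward; lengths in m; the calibration is good to about 2 mm. A picture is of the moment at which its call begins. There is no depth.
- hand_in(): hands the job in; it is judged then, once.
The state is a dict: "time_s": time; "q": joint angles; "qd": joint speeds; "joint_torque": joint torques, N m; "tcp_pos": TCP position; "orientation": TCP orientation; "wrist_force": force on the tool from outside, world axes, zero at the start; "moment": the same for the moment, N m; "width": finger opening in m; "grasp_force": force on a finger pad.
Only numpy, scipy, OpenCV 4.12 (cv2) and the standard library are available. Lean on these libraries where they do the work, as an engineer would, in place of code of your own. Each camera call takes 0.05 s, during which the arm holds its last target. There are 200 camera calls.

## Working session

There is one attempt and no reset: what is moved stays moved. The work goes in short steps, Python scripts to look and compute and a shell command to move; the robot and the scene stay as the last step left them, time stands still between calls to the robot, and variables do not carry over. Pictures are saved under pics/ and viewed, at most 10 in all, crops included, and the job is handed in when it is done.

```bash
ls; mkdir -p pics
python3 - <<'E'
from rig import r, cams, hand_in
import cv2
for n in("top","side"):
    d=cams.get_image(n); cv2.imwrite(f"pics/{n}0.png",d["frame"][:,:,::-1])
    print(n,d["fx"],d["cx"],d["cy"],d["dist"],d["extrinsics"])
s=r.sense();print(s["tcp_pos"],s["orientation"],s["time_s"],s["width"],r.grip_point_offset)
E
```

```text
inch.py
pics
rig.py
top 494.8216001356453 254.582488441345 190.74166396187954 [-0.1948577  0.         0.         0.         0.       ] [[-0.00246656 -0.99990206  0.0137765  -0.06752142]
 [ 0.99803314 -0.00159851  0.0626682  -0.49369771]
 [-0.06264004  0.01390397  0.99793933 -1.51438889]
 [ 0.          0.          0.          1.        ]]
side 378.7704041316635 252.03901010880884 191.96244035656036 [-0.00758958  0.          0.          0.          0.        ] [[-0.96253668 -0.27071476 -0.01538345  0.43554943]
 [ 0.16165131 -0.61845679  0.76901239 -0.21722413]
 [-0.217697    0.73771588  0.63904875 -1.13772637]
 [ 0.          0.          0.          1.        ]]
[ 0.20641298 -0.5893357   0.23029038] [-8.97443803e-04  9.85852966e-01  1.67610033e-01 -4.37975235e-05] 0.1 0.08535310811432643 0.0187
```

View pics/top0.png

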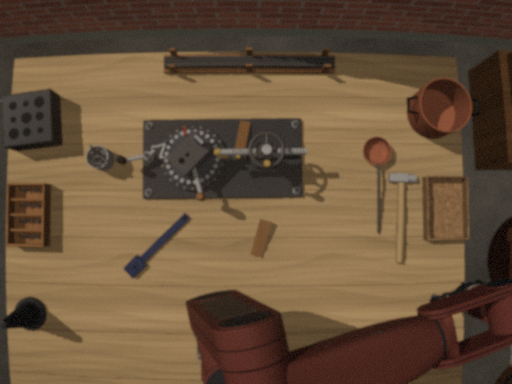

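View pics/side0.png

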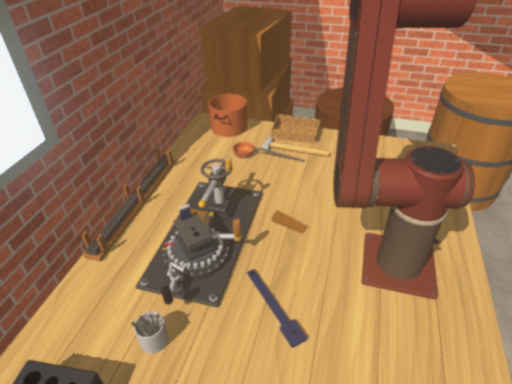

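The top view shows the bed at about (142–303, 118–200). The anvil is near (190,158), the lever knob near (122,160), the turning handle near (199,196) and the handwheel near (266,150). I'll enlarge both views for detail.

```bash
cat > h.py <<'E'
from rig import r, cams, hand_in
import cv2, numpy as np
def cam(n):
    d=cams.get_image(n); K=np.array([[d["fx"],0,d["cx"]],[0,d["fy"],d["cy"]],[0,0,1.]])
    return d["frame"],K,np.array(d["dist"],float),np.array(d["extrinsics"],float)
F=np.diag([1,-1,-1.])
def ray(c,uv):
    _,K,D,E=c
    p=cv2.undistortPoints(np.array([[uv]],float),K,D)[0,0]
    R=F@E[:3,:3]; return -E[:3,:3].T@E[:3,3], R.T@np.array([p[0],p[1],1])
def onz(c,uv,z):
    o,d=ray(c,uv); return o+d*(z-o[2])/d[2]
def px(c,P):
    _,K,D,E=c
    return cv2.projectPoints(np.array(P,float).reshape(-1,3),F@E[:3,:3],F@E[:3,3],K,D)[0][:,0]
def two(c1,u1,c2,u2):
    A=np.zeros((3,3));b=np.zeros(3)
    for c,u in((c1,u1),(c2,u2)):
        o,d=ray(c,u);d=d/np.linalg.norm(d);M=np.eye(3)-np.outer(d,d);A+=M;b+=M@o
    return np.linalg.solve(A,b)
def save(c,name,x0,y0,x1,y1,k):
    cv2.imwrite("pics/"+name,cv2.resize(c[0][y0:y1,x0:x1,::-1],None,fx=k,fy=k,interpolation=cv2.INTER_CUBIC))
E
python3 - <<'E'
from h import *
a=cam("top");b=cam("side")
save(a,"t1.png",110,110,310,210,4); save(b,"s1.png",130,145,270,315,3.5)
E
```

```text
(no output)
```

View pics/t1.png

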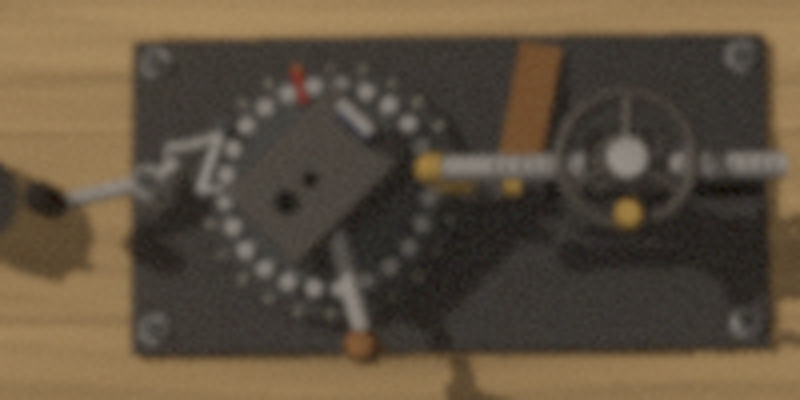

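View pics/s1.png

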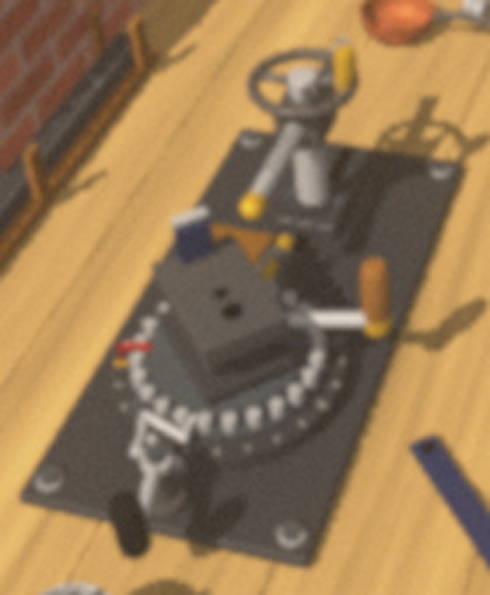

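The crop shows the bed corners at (135,42), (765,38), (770,350) and (135,355). The hub is at (628,155), the wheel knob at (628,212), the handle top at (360,343), the lever knob at (45,200), the red pointer at (300,85) and the cutter at (355,118). The tin is close to the left of the lever knob. Next I'll work out world positions.

Run:
```python
from h import *
np.set_printoptions(precision=4,suppress=True)
a=cam("top");b=cam("side")
T=lambda x,y:(110+(x+.5)/4-.5,110+(y+.5)/4-.5); S=lambda x,y:(130+(x+.5)/3.5-.5,145+(y+.5)/3.5-.5)
C=[onz(a,T(*p),.014)[:2] for p in((135,42),(765,38),(770,352),(135,355))]
C2=[onz(b,S(*p),.014)[:2] for p in((310,565),(22,495),(465,165),(245,130))]
print(C,C2)
C=np.array(C);yd=(C[0]+C[3]-C[1]-C[2]);L=np.linalg.norm(yd)/2;yd/=2*L;ctr=C.mean(0);xd=np.array([yd[1],-yd[0]])
print("bed len",L,"yd",yd,"xd",xd)
org=ctr-yd*.025
sw=org+.115*yd;post=org-.115*yd
print("org",org,"swivel",sw,"post",post)
print("knob top z.115",onz(a,T(45,200),.115),"side mid .09",onz(b,S(130,523),.09),"side top",onz(b,S(125,500),.115))
h=two(a,T(360,343),b,S(374,263));print("handle top",h,onz(a,T(360,343),.15),"side mid",onz(b,S(375,290),.12))
print("wheel knob",two(a,T(628,212),b,S(344,48)),onz(a,T(628,212),.223),onz(b,S(344,68),.204))
print("hub z?",two(a,T(628,155),b,S(303,82)),onz(a,T(628,155),.195))
print("tip",onz(a,T(418,166),.142),onz(b,S(250,205),.142))
print("pivot",onz(a,T(148,182),.078),sw+.135*yd)
for n,q,z in(("ptr",T(300,85),.05),("cutter",T(356,116),.161),("anviltop",T(313,178),.125)):
    p=onz(a,q,z)[:2]-sw; print(n,p,np.degrees(np.arctan2(p@xd,p@yd)))
p=h[:2]-sw;print("handle r",np.linalg.norm(p),np.degrees(np.arctan2(p@xd,p@yd)))
print("tin",onz(a,(98,155),.075),onz(b,(151,322),.075))
# masks
hsv=cv2.cvtColor(a[0],cv2.COLOR_RGB2HSV)
m=cv2.inRange(a[0],(0,0,0),(30,30,32));m[:,:112]=0;m[:,134:]=0;m[:145]=0;m[180:]=0
print("blk",[ (m>0).sum()],np.argwhere(m)[:,::-1].mean(0) if m.any() else None)
```

```text
[array([0.7178, 0.2824]), array([ 0.7193, -0.2148]), array([ 0.472 , -0.2161]), array([0.4704, 0.278 ])] [array([0.4667, 0.2853]), array([0.7146, 0.285 ]), array([ 0.472 , -0.2115]), array([ 0.7178, -0.2087])]
bed len 0.49563638640502783 yd [-0.0031  1.    ] xd [1.     0.0031]
org [0.595  0.0074] swivel [0.5946 0.1224] post [ 0.5953 -0.1076]
knob top z.115 [0.5796 0.3255 0.115 ] side mid .09 [0.5826 0.3326 0.09  ] side top [0.583  0.3308 0.115 ]
handle top [0.4718 0.0882 0.1512] [0.4723 0.0885 0.15  ] side mid [0.4718 0.088  0.12  ]
wheel knob [ 0.5556 -0.0983  0.2238] [ 0.5562 -0.0982  0.223 ] [ 0.5553 -0.0951  0.204 ]
hub z? [ 0.6004 -0.1006  0.1764] [ 0.599  -0.0994  0.195 ]
tip [0.5992 0.0485 0.142 ] [0.6005 0.0375 0.142 ]
pivot [0.5974 0.2563 0.078 ] [0.5942 0.2574]
ptr [0.0808 0.0234] 74.0535177271917
cutter [ 0.0377 -0.031 ] 129.66108086456782
anviltop [-0.0014  0.0034] -22.773784773287034
handle r 0.12751733748093663 -105.34324454285174
tin [0.5994 0.4079 0.075 ] [0.5916 0.4071 0.075 ]
blk [np.int64(1)] [124. 160.]
```

The positions agree between the two views. The cutter is at about 130–136° and has to reach 180°, so the swivel is probably at click 0. I'll check that against the brass zero mark.

Run:
```python
from h import *
np.set_printoptions(precision=4,suppress=True)
b=cam("side");sw=np.array([.5948,.1235])
hsv=cv2.cvtColor(b[0],cv2.COLOR_RGB2HSV)
S=lambda x,y:(130+x/3.5,145+y/3.5)
x0,y0=map(int,S(95,325));x1,y1=map(int,S(165,385))
for n,lo,hi in(("red",(0,150,60),(8,255,255)),("red2",(172,150,60),(180,255,255)),("brass",(16,140,70),(30,255,255))):
    m=cv2.inRange(hsv,lo,hi)[y0:y1,x0:x1]; p=np.argwhere(m)[:,::-1]+[x0,y0]
    print(n,len(p),p.tolist() if len(p)<40 else '')
    if len(p):
        for z in(.02,.036,.055):
            q=onz(b,p.mean(0),z)[:2]-sw;print(z,q,np.hypot(*q),np.degrees(np.arctan2(q[0],q[1])))
save(b,"s2.png",155,230,200,270,14)
```

```text
red 7 [[164, 244], [165, 244], [166, 244], [167, 244], [171, 244], [172, 244], [164, 245]]
0.02 [ 0.1008 -0.0033] 0.10083171229605234 91.90316816442194
0.036 [0.0919 0.0094] 0.09237622346193555 84.14928575727114
0.055 [0.0813 0.0246] 0.08497977288097644 73.19058378082963
red2 0 []
brass 6 [[163, 248], [164, 248], [165, 248], [163, 249], [164, 249], [165, 249]]
0.02 [0.1019 0.0157] 0.10307213804473159 81.22950681136311
0.036 [0.093  0.0281] 0.09713013390979106 73.1622141893635
0.055 [0.0824 0.0429] 0.09288726827791892 62.50564455024715
```

View pics/s2.png

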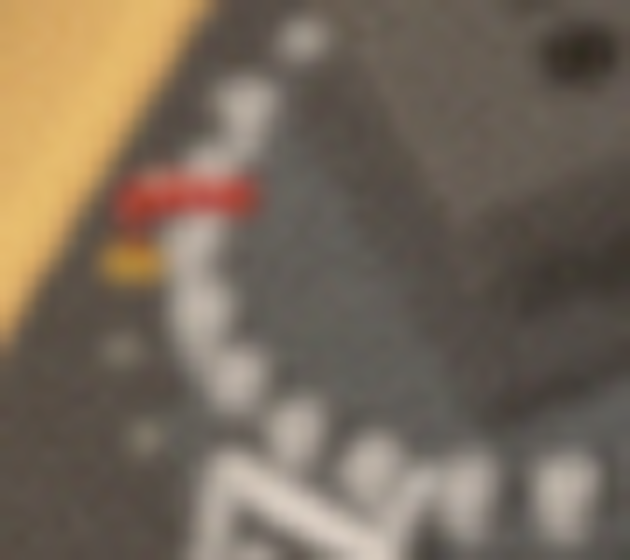

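The brass mark at (130,262) sits directly under the red pointer at (190,200) once parallax is allowed for. The swivel is therefore at click 0 and needs +45°. I'll travel to a point above the lever knob.

```bash
cat > to.py <<'E'
import sys
from h import *
s=r.sense();w,x,y,z=s["orientation"];p=np.array(s["tcp_pos"])
xt=np.array([1-2*(y*y+z*z),2*(x*y+w*z),2*(x*z-w*y)]);yt=np.array([2*(x*y-w*z),1-2*(x*x+z*z),2*(y*z+w*x)]);zt=np.cross(xt,yt)
phi=np.arctan2(xt[1],xt[0])
print("t%.2f"%s["time_s"],"p",p.round(4),"phi %.3f"%phi,"w %.4f"%s["width"],"gf %.1f"%s["grasp_force"],"F",np.round(s["wrist_force"],1),"q",np.round(s["q"],2),"zt",zt.round(3))
for a in sys.argv[1:]:   # list of x,y,z waypoints (deltas chained, fixed orientation)
    t=np.array([float(v) for v in a.split(",")]);d=t-p;print(t,"d",(d@xt).round(4),(d@yt).round(4),(d@zt).round(4));p=t
E
echo '[[[0.05,0.0386,-0.0437,0,0],[0.05,0.0386,-0.0437,0,0],[0.05,0.0386,-0.0437,0,0],[0.05,0.0386,-0.0437,0,0],[0.05,0.0386,-0.0437,0,0],[0.05,0.0386,-0.0437,0,0],[0.05,0.0386,-0.0437,0,0],[0.05,0.0386,-0.0437,0,0],[0.05,0.0386,-0.0437,0,0],[0.05,0.0386,-0.0437,0,0],[0.05,0.0386,-0.0437,0,0],[0.05,0.0386,-0.0437,0,0],[0.05,0.0386,-0.0437,0,0],[0.05,0.0386,-0.0437,0,0],[0.05,0.0386,-0.0437,0,0],[0.05,0.0386,-0.0437,0,0],[0.05,0.0386,-0.0437,0,0]]]' | python3 inch.py 40
echo '[[[0.05,0,0,0,-0.176],[0.05,0,0,0,-0.176],[0.05,0,0,0,-0.176],[0.05,0,0,0,-0.176],[0.05,0,0,0,-0.176],[0.05,0,0,0,-0.176],[0.05,0,0,0,-0.176],[0.05,0,0,0,0]]]' | python3 inch.py
python3 to.py 0.581,0.329,0.231 0.581,0.329,0.077
```

```text
time_s: 2.48
tcp_pos: [0.5809, 0.3301, 0.2313]
orientation: [0.0, 0.986, 0.168, 0.0]
wrist_force: [0.9, -0.2, -0.1]
width: 0.05
grasp_force: 0.0
time_s: 3.48
tcp_pos: [0.5803, 0.3281, 0.2312]
orientation: [-0.0, 0.708, 0.706, -0.0]
wrist_force: [0.5, 0.5, 0.5]
width: 0.0501
grasp_force: 0.0
t3.48 p [0.5803 0.3281 0.2312] phi 1.567 w 0.0501 gf 0.0 F [0.5 0.5 0.5] q [0.4  0.32 1.41 0.   1.42 0.4 ] zt [-0. -0. -1.]
[0.581 0.329 0.231] d 0.0009 0.0007 0.0002
[0.581 0.329 0.077] d 0.0 0.0 0.154
```

```bash
echo '[[[0.05,0.001,0.001,0.05,0],[0.05,0,0,0.05,0],[0.05,0,0,0.034,0],[0.05,0,0,0.02,0],[0.05,0,0,0,0]]]' | python3 inch.py; echo '[[[0.015,0,0,0,0],[0.015,0,0,0,0],[0.015,0,0,0,0],[0.015,0,0,0,0]]]' | python3 inch.py 40
python3 - <<'E'
from h import *
import math
c=np.array([.5945,.2575]);a0=math.atan2(-.0135,.0715)
P=[c+.0735*np.array([math.sin(a0-t),math.cos(a0-t)]) for t in np.linspace(0,1.0,9)]
for d in np.diff(P,axis=0):print("dx(y)",d[1].round(4),"dy(x)",d[0].round(4))
E
python3 to.py
```

```text
time_s: 4.1
tcp_pos: [0.5804, 0.3287, 0.0758]
orientation: [-0.001, 0.708, 0.706, -0.001]
wrist_force: [0.6, -0.1, -0.2]
width: 0.05
grasp_force: 0.0
time_s: 4.6
tcp_pos: [0.5833, 0.3297, 0.08]
orientation: [0.001, 0.708, 0.706, 0.002]
wrist_force: [1.6, -0.7, 6.4]
width: 0.0233
grasp_force: 39.5
dx(y) -0.0023 dy(x) -0.0089
dx(y) -0.0034 dy(x) -0.0085
dx(y) -0.0044 dy(x) -0.0081
dx(y) -0.0054 dy(x) -0.0075
dx(y) -0.0063 dy(x) -0.0067
dx(y) -0.007 dy(x) -0.0059
dx(y) -0.0077 dy(x) -0.005
dx(y) -0.0083 dy(x) -0.004
t4.60 p [0.5833 0.3297 0.08  ] phi 1.568 w 0.0233 gf 39.5 F [ 1.6 -0.7  6.4] q [ 0.4   0.46  1.52 -0.    1.16  0.4 ] zt [ 0.004  0.002 -1.   ]
```

The knob is gripped. Next I'll swing the lever open.

```bash
echo '[[[0.015,-0.0023,-0.0089,-0.003,0],[0.015,-0.0034,-0.0085,0,0],[0.015,-0.0044,-0.0081,0,0],[0.015,-0.0054,-0.0075,0,0],[0.015,-0.0063,-0.0067,0,0],[0.015,-0.007,-0.0059,0,0],[0.015,-0.0077,-0.005,0,0],[0.015,-0.0083,-0.004,0,0],[0.015,0,0,0,0],[0.015,0,0,0,0]]]' | python3 inch.py; python3 to.py
```

```text
time_s: 5.85
tcp_pos: [0.533, 0.2908, 0.0823]
orientation: [0.001, 0.708, 0.706, 0.01]
wrist_force: [24.3, 25.1, -20.2]
width: 0.0229
grasp_force: 40.9
t5.85 p [0.533  0.2908 0.0823] phi 1.568 w 0.0229 gf 40.9 F [ 24.3  25.1 -20.2] q [0.37 0.31 1.71 0.01 1.1  0.37] zt [ 0.016  0.013 -1.   ]
```

The lever has travelled about 53° and is loaded against its stop. I'll release it, lift, and check.

```bash
echo '[[[0.015,0.003,0.004,0,0],[0.05,0,0,0,0],[0.05,0,0,0,0],[0.05,0,0,0,0],[0.05,0,0,-0.04,0],[0.05,0,0,-0.05,0],[0.05,0,0,-0.05,0]]]' | python3 inch.py
echo '[[[0.05,-0.03,-0.01,0,0.187],[0.05,-0.03,-0.01,0,0.187],[0.05,-0.03,0,0,0.187],[0.05,-0.03,0,0,0.187],[0.05,-0.03,0,0,0.187],[0.05,-0.03,0,0,0.187],[0.05,0,0,0,0.187],[0.05,0,0,0,0]]]' | python3 inch.py
python3 to.py 0.471,0.0885,0.21 0.471,0.0885,0.106
python3 - <<'E'
from h import *
a=cam("top");b=cam("side")
A=cv2.resize(a[0][110:210,110:310],None,fx=3,fy=3);B=cv2.resize(b[0][180:315,130:260],None,fx=3,fy=3)
I=np.zeros((405,600+390-190,3),np.uint8);I[:300,:600]=A;I[:405,410:800]=B
cv2.imwrite("pics/c3.png",I[:,:,::-1])
E
```

```text
time_s: 6.72
tcp_pos: [0.5302, 0.2869, 0.2215]
orientation: [-0.0, 0.708, 0.706, -0.0]
wrist_force: [-0.0, -0.0, 0.3]
width: 0.0502
grasp_force: 0.0
time_s: 7.72
tcp_pos: [0.4333, 0.1365, 0.2205]
orientation: [0.0, 0.992, 0.13, 0.0]
wrist_force: [-0.5, -0.3, 0.5]
width: 0.05
grasp_force: 0.0
t7.72 p [0.4333 0.1365 0.2205] phi 0.261 w 0.0500 gf 0.0 F [-0.5 -0.3  0.5] q [ 0.13 -0.19  1.96 -0.    1.37  1.44] zt [ 0.001  0.    -1.   ]
[0.471  0.0885 0.21  ] d 0.024 0.0561 0.0105
[0.471  0.0885 0.106 ] d -0.0001 -0.0 0.104
```

View pics/c3.png

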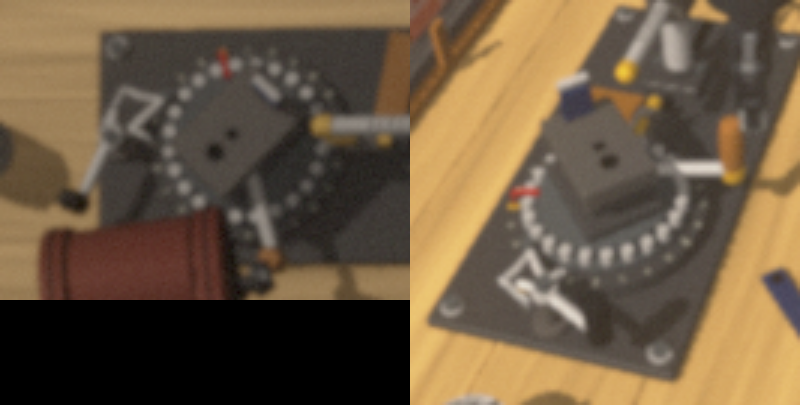

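The lever is open, with its knob at (72,200) in the left crop, and the pointer is still on zero. I'll grip the handle and turn it 45° clockwise.

```bash
echo '[[[0.05,0.024,0.056,0.01,0],[0.05,0,0,0.05,0],[0.05,0,0,0.04,0],[0.05,0,0,0.014,0],[0.05,0,0,0,0]]]' | python3 inch.py; echo '[[[0.015,0,0,0,0],[0.015,0,0,0,0],[0.015,0,0,0,0],[0.015,0,0,0,0]]]' | python3 inch.py 40
python3 to.py
echo '[[[0.015,0.0005,-0.01135,-0.001,0.0873],[0.015,0.0005,-0.01135,-0.001,0.0873],[0.015,0.0005,-0.01135,-0.001,0.0873],[0.015,0.0005,-0.01135,0,0.0873],[0.015,0.0005,-0.01135,0,0.0873],[0.015,0.0005,-0.01135,0,0.0873],[0.015,0.0005,-0.01135,0,0.0873],[0.015,0.0005,-0.01135,0,0.0873],[0.015,0.0005,-0.01135,0,0.0873],[0.015,0,0,0,0],[0.015,0,0,0,0]]]' | python3 inch.py; python3 to.py
```

```text
time_s: 8.45
tcp_pos: [0.4707, 0.0891, 0.1059]
orientation: [-0.0, 0.991, 0.13, -0.001]
wrist_force: [-0.6, 0.3, 0.6]
width: 0.0501
grasp_force: 0.0
time_s: 8.95
tcp_pos: [0.4725, 0.0897, 0.1084]
orientation: [-0.0, 0.992, 0.13, 0.002]
wrist_force: [-1.5, 3.8, 6.6]
width: 0.0241
grasp_force: 39.3
t8.95 p [0.4725 0.0897 0.1084] phi 0.260 w 0.0241 gf 39.3 F [-1.5  3.8  6.6] q [ 0.02 -0.    2.01  0.    1.13  1.33] zt [ 0.003  0.001 -1.   ]
time_s: 10.32
tcp_pos: [0.4838, 0.1889, 0.1085]
orientation: [-0.001, 0.966, -0.259, -0.001]
wrist_force: [1.5, 6.0, -9.3]
width: 0.024
grasp_force: 41.7
t10.32 p [0.4838 0.1889 0.1085] phi -0.525 w 0.0240 gf 41.7 F [ 1.5  6.  -9.3] q [0.22 0.09 1.91 0.   1.14 2.31] zt [-0.001  0.002 -1.   ]
```

The handle reached 300° on the circle, which is +45°. I'll release it and go back to the lever.

```bash
echo '[[[0.05,0,0,0,0],[0.05,0,0,0,0],[0.05,0,0,0,0],[0.05,0,0,-0.04,0],[0.05,0,0,-0.05,0],[0.05,0,0,-0.03,-0.1]]]' | python3 inch.py
echo '[[[0.05,0,0,0,-0.187],[0.05,0,0,0,-0.187],[0.05,0,0,0,-0.187],[0.05,0,0,0,-0.187],[0.05,0,0,0,-0.187],[0.05,0,0,0,-0.187],[0.05,0,0,0,-0.187],[0.05,0,0,0,-0.187],[0.05,0,0,0,-0.187],[0.05,0,0,0,-0.187],[0.05,0,0,0,-0.125],[0.05,0,0,0,0]]]' | python3 inch.py
python3 to.py 0.531,0.289,0.2 0.531,0.289,0.080
python3 - <<'E'
from h import *
a=cam("top");b=cam("side")
A=cv2.resize(a[0][110:210,110:310],None,fx=3,fy=3);B=cv2.resize(b[0][180:315,130:260],None,fx=3,fy=3)
I=np.zeros((405,800,3),np.uint8);I[:300,:600]=A;I[:405,410:800]=B
cv2.imwrite("pics/c4.png",I[:,:,::-1])
E
```

```text
time_s: 11.08
tcp_pos: [0.4855, 0.1877, 0.2326]
orientation: [-0.001, 0.978, -0.21, 0.002]
wrist_force: [0.6, -0.6, 0.1]
width: 0.0503
grasp_force: 0.0
time_s: 12.58
tcp_pos: [0.4845, 0.1876, 0.2296]
orientation: [0.0, 0.708, 0.706, 0.0]
wrist_force: [1.0, 0.4, -1.0]
width: 0.0499
grasp_force: 0.0
t12.57 p [0.4845 0.1876 0.2296] phi 1.568 w 0.0499 gf 0.0 F [ 1.   0.4 -1. ] q [ 0.22 -0.03  1.8  -0.    1.37  0.22] zt [ 0.001 -0.    -1.   ]
[0.531 0.289 0.2  ] d 0.1016 0.0462 0.0296
[0.531 0.289 0.08 ] d 0.0 -0.0001 0.12
```

View pics/c4.png

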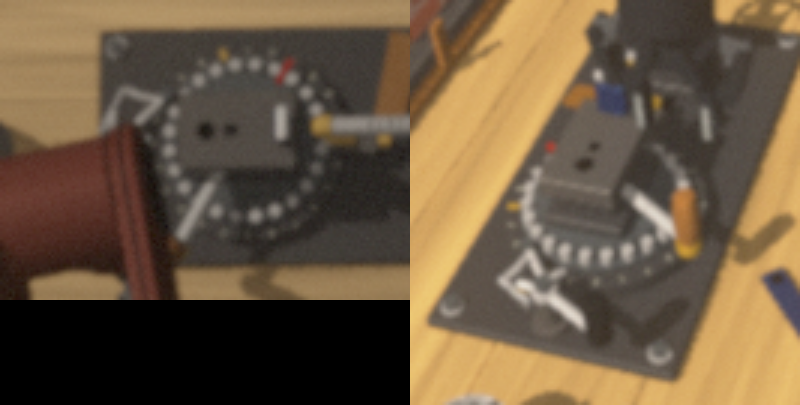

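The anvil is square to the bed and the cutter, at (281,122) on the left, faces the rod tip. The red pointer at (287,70) is 45° from the brass mark at (224,55). Now I'll swing the lever home.

```bash
echo '[[[0.05,0.05,0.023,0.01,0],[0.05,0.0516,0.0232,0.02,0],[0.05,0,0,0.05,0],[0.05,0,0,0.04,0],[0.05,0,0,0.029,0],[0.05,0,0,0,0]]]' | python3 inch.py; echo '[[[0.015,0,0,0,0],[0.015,0,0,0,0],[0.015,0,0,0,0],[0.015,0,0,0,0]]]' | python3 inch.py 40
python3 to.py
echo '[[[0.015,0.0083,0.004,-0.001,0],[0.015,0.0077,0.005,-0.001,0],[0.015,0.007,0.0059,-0.001,0],[0.015,0.0063,0.0067,0,0],[0.015,0.0054,0.0075,0,0],[0.015,0.0044,0.0081,0,0],[0.015,0.0034,0.0085,0,0],[0.015,0.0023,0.0089,0,0],[0.015,0,0,0,0],[0.015,0,0,0,0]]]' | python3 inch.py; python3 to.py
```

```text
time_s: 13.42
tcp_pos: [0.5284, 0.2883, 0.0773]
orientation: [-0.001, 0.708, 0.706, -0.003]
wrist_force: [0.2, 0.2, 0.3]
width: 0.0498
grasp_force: 0.0
time_s: 13.92
tcp_pos: [0.5329, 0.2897, 0.0826]
orientation: [0.001, 0.708, 0.706, 0.002]
wrist_force: [4.9, -0.9, 5.7]
width: 0.0226
grasp_force: 41.0
t13.93 p [0.5329 0.2897 0.0826] phi 1.569 w 0.0226 gf 41.0 F [ 4.9 -0.9  5.7] q [ 0.37  0.32  1.7  -0.    1.12  0.37] zt [ 0.005  0.002 -1.   ]
time_s: 15.18
tcp_pos: [0.5799, 0.3399, 0.0826]
orientation: [-0.006, 0.707, 0.707, -0.001]
wrist_force: [-13.2, 19.1, 2.1]
width: 0.0231
grasp_force: 41.4
t15.18 p [0.5799 0.3399 0.0826] phi 1.570 w 0.0231 gf 41.4 F [-13.2  19.1   2.1] q [0.41 0.47 1.51 0.01 1.17 0.4 ] zt [-0.009  0.008 -1.   ]
```

```bash
echo '[[[0.015,-0.003,0.003,0,0],[0.015,-0.003,0.003,0,0],[0.015,0,0.003,0,0],[0.015,0,0,0,0],[0.015,0,0,0,0]]]' | python3 inch.py; python3 to.py
python3 - <<'E'
from h import *
b=cam("side");a=cam("top")
save(a,"t5.png",100,110,200,190,4);save(b,"s5.png",140,235,210,305,5)
p=onz(b,(130+130/3.5,145+523/3.5),.09);print(p)
E
```

```text
time_s: 15.8
tcp_pos: [0.5871, 0.3385, 0.0826]
orientation: [-0.008, 0.707, 0.707, 0.001]
wrist_force: [-17.7, 33.2, 2.0]
width: 0.023
grasp_force: 41.7
t15.80 p [0.5871 0.3385 0.0826] phi 1.572 w 0.0230 gf 41.7 F [-17.7  33.2   2. ] q [0.4  0.48 1.49 0.02 1.18 0.39] zt [-0.01   0.014 -1.   ]
[0.58127985 0.33330339 0.09      ]
```

View pics/s5.png

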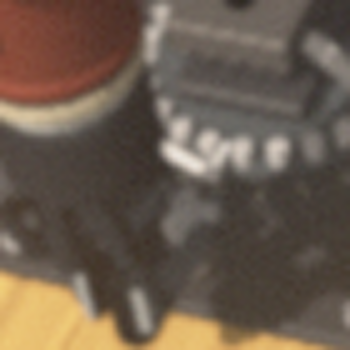

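The gripper hides the lever in this crop. The tool has moved past the knob's starting x and is pressing, so the lever is probably at its stop. I'll release, lift away, and measure the lever's angle in a clear view.

```bash
echo '[[[0.015,-0.002,0,0,0],[0.05,0,0,0,0],[0.05,0,0,0,0],[0.05,0,0,0,0],[0.05,0,0,-0.04,0],[0.05,0,0,-0.05,0],[0.05,0,0,-0.05,0],[0.05,0,0,-0.05,0],[0.05,-0.05,-0.03,0,0],[0.05,-0.06,0,0,0],[0.05,-0.06,0,0,0],[0.05,-0.06,0,0,0],[0.05,-0.06,0,0,0],[0.05,-0.06,0,0,0],[0.05,0,0,0,0]]]' | python3 inch.py; python3 to.py 0.5555,-0.098,0.26
python3 - <<'E'
from h import *
b=cam("side");a=cam("top")
A=cv2.resize(a[0][110:210,110:210],None,fx=4,fy=4);B=cv2.resize(b[0][180:315,130:230],None,fx=4,fy=4)
I=np.zeros((540,800,3),np.uint8);I[:400,:400]=A;I[:,400:]=B
cv2.imwrite("pics/c6.png",I[:,:,::-1])
E
```

```text
time_s: 17.77
tcp_pos: [0.5634, -0.029, 0.2734]
orientation: [0.0, 0.71, 0.704, -0.0]
wrist_force: [0.5, -0.1, -0.6]
width: 0.05
grasp_force: 0.0
t17.77 p [ 0.5634 -0.029   0.2734] phi 1.562 w 0.0500 gf 0.0 F [ 0.5 -0.1 -0.6] q [-0.19  0.05  1.64 -0.    1.46 -0.18] zt [-0.    -0.001 -1.   ]
[ 0.5555 -0.098   0.26  ] d -0.0691 -0.0073 0.0135
```

View pics/c6.png

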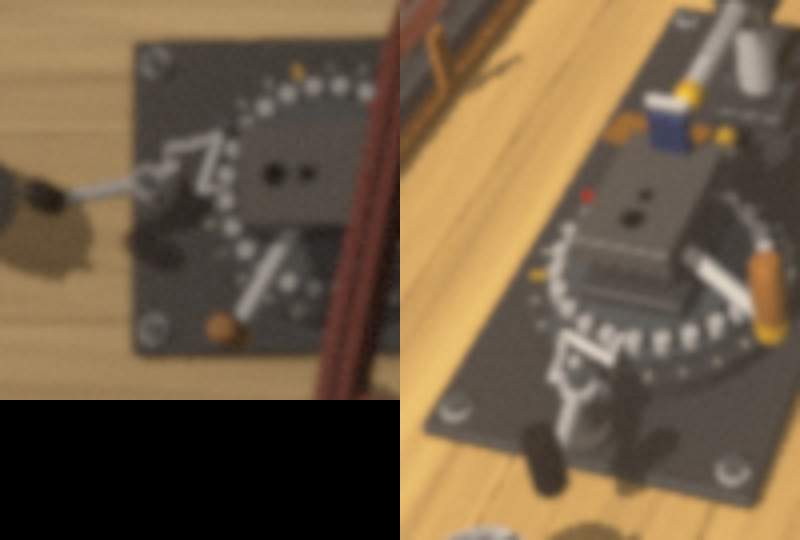

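The lever knob at (43,197) matches its starting position, so the lever is home, and the cutter faces the stop. Next is the wheel.

```bash
echo '[[[0.04,-0.035,-0.0037,0,0],[0.04,-0.0341,-0.0036,0,0],[0.04,0,0,0,0.187],[0.04,0,0,0,0.187],[0.04,0,0,0,0.187],[0.04,0,0,0,0.187],[0.04,0,0,0,0.029],[0.04,0,0,0,0]]]' | python3 inch.py; python3 to.py 0.5556,-0.0978,0.191
```

```text
time_s: 18.88
tcp_pos: [0.5565, -0.0922, 0.2733]
orientation: [-0.0, 0.922, 0.388, 0.0]
wrist_force: [0.4, -0.3, -0.3]
width: 0.0402
grasp_force: 0.0
t18.88 p [ 0.5565 -0.0922  0.2733] phi 0.796 w 0.0402 gf 0.0 F [ 0.4 -0.3 -0.3] q [-0.3   0.05  1.64  0.    1.46  0.47] zt [ 0.  0. -1.]
[ 0.5556 -0.0978  0.191 ] d -0.0047 0.0033 0.0823
```

```bash
echo '[[[0.04,-0.0047,0.0033,0.03,0],[0.04,0,0,0.03,0],[0.04,0,0,0.022,0],[0.04,0,0,0,0]]]' | python3 inch.py; echo '[[[0.01,0,0,0,0],[0.01,0,0,0,0],[0.01,0,0,0,0],[0.01,0,0,0,0]]]' | python3 inch.py 25
python3 to.py
python3 - <<'E'
from h import *
s=r.sense();p=np.array(s["tcp_pos"])[:2]
phi=.796;c=np.array([.599,-.0985]);v=p-c;R=.043
a0=np.arctan2(v[0],v[1]);print("r",np.linalg.norm(v),np.degrees(a0))
xt=np.array([np.cos(phi),np.sin(phi)]);yt=np.array([np.sin(phi),-np.cos(phi)])
P=[c+R*np.array([np.sin(a0+t),np.cos(a0+t)]) for t in np.arange(0,20)*.3]
for i,d in enumerate(np.diff(P,axis=0)):print("%.1f"%(.3*(i+1)),(d@xt).round(4),(d@yt).round(4))
E
```

```text
time_s: 19.38
tcp_pos: [0.554, -0.098, 0.1892]
orientation: [-0.002, 0.922, 0.387, -0.002]
wrist_force: [-0.4, 0.4, -0.5]
width: 0.0399
grasp_force: 0.0
time_s: 19.88
tcp_pos: [0.5561, -0.0988, 0.1927]
orientation: [0.001, 0.923, 0.386, 0.001]
wrist_force: [-1.5, 0.8, 5.3]
width: 0.0189
grasp_force: 25.3
t19.88 p [ 0.5561 -0.0988  0.1927] phi 0.792 w 0.0189 gf 25.3 F [-1.5  0.8  5.3] q [-0.32  0.11  1.73  0.    1.3   0.46] zt [ 0.002 -0.    -1.   ]
r 0.04287495720727165 -90.46297367351725
0.3 0.0104 -0.0076
0.6 0.0121 -0.0042
0.9 0.0128 -0.0004
1.2 0.0124 0.0034
1.5 0.0108 0.0069
1.8 0.0083 0.0098
2.1 0.005 0.0118
2.4 0.0013 0.0128
2.7 -0.0025 0.0126
3.0 -0.0061 0.0113
3.3 -0.0092 0.009
3.6 -0.0114 0.0059
3.9 -0.0127 0.0022
4.2 -0.0128 -0.0016
4.5 -0.0117 -0.0053
4.8 -0.0096 -0.0085
5.1 -0.0067 -0.011
5.4 -0.0031 -0.0125
5.7 0.0007 -0.0128
```

```bash
echo '[[[0.01,0.0104,-0.0076,-0.002,0],[0.01,0.0121,-0.0042,-0.002,0],[0.01,0.0128,-0.0004,0,0],[0.01,0.0124,0.0034,0,0],[0.01,0.0108,0.0069,0,0],[0.01,0.0083,0.0098,0,0],[0.01,0.005,0.0118,0,0],[0.01,0.0013,0.0128,0,0],[0.01,-0.0025,0.0126,0,0],[0.01,-0.0061,0.0113,0,0],[0.01,0,0,0,0]]]' | python3 inch.py
python3 to.py
python3 - <<'E'
from h import *
p=np.array(r.sense()["tcp_pos"])[:2]-[.599,-.0985];print(np.hypot(*p),np.arctan2(p[0],p[1])+np.pi/2)
b=cam("side");a=cam("top")
hsv=cv2.cvtColor(b[0],cv2.COLOR_RGB2HSV);m=cv2.inRange(hsv,(18,150,120),(30,255,255));m[:, :180]=0;m[:,225:]=0;m[:190]=0;m[220:]=0
n,_,st,ce=cv2.connectedComponentsWithStats(m);print(st,ce)
print([ (y,px(b,[.597,y,.142]).round(1).tolist()) for y in(.04,.05,.06,.07)])
save(b,"s7.png",170,185,240,235,8)
E
```

```text
time_s: 21.25
tcp_pos: [0.6415, -0.0935, 0.1931]
orientation: [-0.0, 0.923, 0.385, 0.0]
wrist_force: [6.5, 0.1, -19.3]
width: 0.0193
grasp_force: 25.4
t21.25 p [ 0.6415 -0.0935  0.1931] phi 0.791 w 0.0193 gf 25.4 F [  6.5   0.1 -19.3] q [-0.27  0.3   1.5   0.    1.34  0.51] zt [ 0.  0. -1.]
0.04274788137391553 3.025506437705978
[[     0      0    512    384 196593]
 [   208    212      6      4     15]] [[255.5034106  191.4983036 ]
 [210.8        213.73333333]]
[(0.04, [[201.8, 203.9]]), (0.05, [[200.6, 206.1]]), (0.06, [[199.4, 208.2]]), (0.07, [[198.1, 210.4]])]
```

View pics/s7.png

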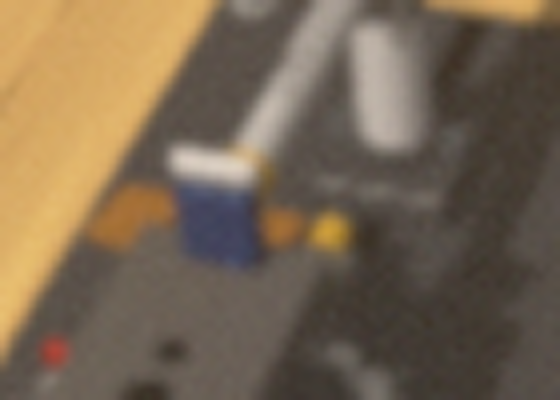

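The tip is near the cutter, partly hidden behind it at (265,165). I'll go on in shorter steps and watch the force.

```bash
echo '[[[0.01,-0.0046,0.0045,0.003,0],[0.01,-0.0046,0.0045,0,0],[0.01,0,0,0,0]]]' | python3 inch.py; echo '[[[0.01,-0.0057,0.003,0,0],[0.01,-0.0057,0.003,0,0],[0.01,0,0,0,0]]]' | python3 inch.py; echo '[[[0.01,-0.0063,0.0011,0,0],[0.01,-0.0063,0.0011,0,0],[0.01,0,0,0,0]]]' | python3 inch.py
python3 - <<'E'
from h import *
p=np.array(r.sense()["tcp_pos"])[:2]-[.599,-.0985];print(np.hypot(*p),np.arctan2(p[0],p[1])+np.pi/2)
E
```

```text
time_s: 21.72
tcp_pos: [0.6414, -0.1068, 0.1929]
orientation: [0.001, 0.923, 0.385, 0.0]
wrist_force: [3.1, -2.3, -9.4]
width: 0.0191
grasp_force: 26.5
time_s: 22.1
tcp_pos: [0.6374, -0.1189, 0.1929]
orientation: [0.001, 0.923, 0.385, 0.0]
wrist_force: [4.2, -3.0, -7.6]
width: 0.019
grasp_force: 26.6
time_s: 22.48
tcp_pos: [0.6317, -0.1273, 0.1929]
orientation: [0.0, 0.923, 0.386, 0.003]
wrist_force: [10.2, 1.4, -9.5]
width: 0.0191
grasp_force: 26.3
0.043599696873845385 3.8635937474575974
```

```bash
echo '[[[0.01,-0.0064,-0.0008,0,0],[0.01,0,0,0,0]]]' | python3 inch.py
python3 - <<'E'
from h import *
p=np.array(r.sense()["tcp_pos"])[:2]-[.599,-.0985];print(np.hypot(*p),np.arctan2(p[0],p[1])+np.pi/2)
E
echo '[[[0.01,-0.0064,-0.0008,0,0],[0.01,0,0,0,0]]]' | python3 inch.py
python3 - <<'E'
from h import *
p=np.array(r.sense()["tcp_pos"])[:2]-[.599,-.0985];print(np.hypot(*p),np.arctan2(p[0],p[1])+np.pi/2)
b=cam("side");save(b,"s8.png",185,195,225,225,14)
E
```

```text
time_s: 22.72
tcp_pos: [0.6285, -0.1307, 0.1929]
orientation: [0.001, 0.922, 0.386, 0.005]
wrist_force: [19.2, 3.5, -13.9]
width: 0.0192
grasp_force: 26.1
0.04365719180183422 3.9713818220511934
time_s: 22.98
tcp_pos: [0.6249, -0.1338, 0.193]
orientation: [0.001, 0.922, 0.386, 0.006]
wrist_force: [25.1, 5.8, -16.0]
width: 0.0195
grasp_force: 26.1
0.04380264398839233 4.07951355330186
```

View pics/s8.png

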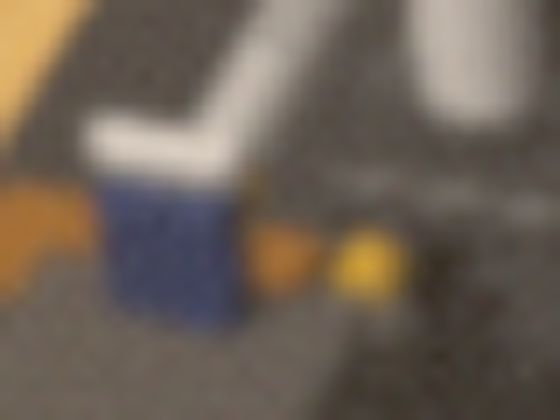

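The resistance rose steadily (4 → 10 → 19 → 25 N) while the tip was against the cutter, so contact is made. I'll release straight up and verify in both views.

```bash
echo '[[[0.04,0,0,0,0],[0.04,0,0,0,0],[0.04,0,0,0,0],[0.04,0,0,-0.03,0],[0.04,0,0,-0.05,0],[0.04,0,0,-0.05,0],[0.04,-0.06,0,0,0],[0.04,-0.06,0,0,0],[0.04,-0.06,0,0,0],[0.04,-0.06,0,0,0],[0.04,-0.06,0,0,0],[0.04,0,0,0,0]]]' | python3 inch.py
python3 - <<'E'
from h import *
np.set_printoptions(precision=4,suppress=True)
b=cam("side");a=cam("top")
for n,c,bx in(("top",a,(205,130,300,175)),("side",b,(185,140,245,215))):
    x0,y0,x1,y1=bx;hsv=cv2.cvtColor(c[0],cv2.COLOR_RGB2HSV);m=cv2.inRange(hsv,(18,130,90),(30,255,255))[y0:y1,x0:x1]
    k,_,st,ce=cv2.connectedComponentsWithStats(m)
    for s,q in zip(st[1:],ce[1:]):
        if s[4]>5:print(n,s+[x0,y0,0,0,0],q+[x0,y0],onz(c,q+[x0,y0],.204),onz(c,q+[x0,y0],.142))
A=cv2.resize(a[0][120:190,150:300],None,fx=5,fy=5);B=cv2.resize(b[0][150:225,150:250],None,fx=4,fy=4)
I=np.zeros((600,800,3),np.uint8);I[:300,:750]=A[:300];I[300:,:400]=B;cv2.imwrite("pics/c9.png",I[:,:,::-1])
E
```

```text
time_s: 24.52
tcp_pos: [0.406, -0.3526, 0.3228]
orientation: [0.0, 0.924, 0.383, -0.0]
wrist_force: [0.1, 1.0, 0.5]
width: 0.0402
grasp_force: 0.0
top [270 130   8   7  42] [273.3571 133.1429] [ 0.6399 -0.1178  0.204 ] [ 0.6511 -0.121   0.142 ]
top [208 148   4   7  19] [209.7895 151.1579] [0.5902 0.0561 0.204 ] [0.5991 0.0609 0.142 ]
top [236 156   4   3   9] [237.5556 156.6667] [ 0.5749 -0.0197  0.204 ] [ 0.5831 -0.0184  0.142 ]
side [ 185  140   60   63 1704] [211.3609 162.9595] [ 0.6083 -0.0877  0.204 ] [ 0.6441 -0.1687  0.142 ]
side [208 212   6   3  14] [210.7857 213.2143] [0.5276 0.1332 0.204 ] [0.5562 0.0719 0.142 ]
```

View pics/c9.png

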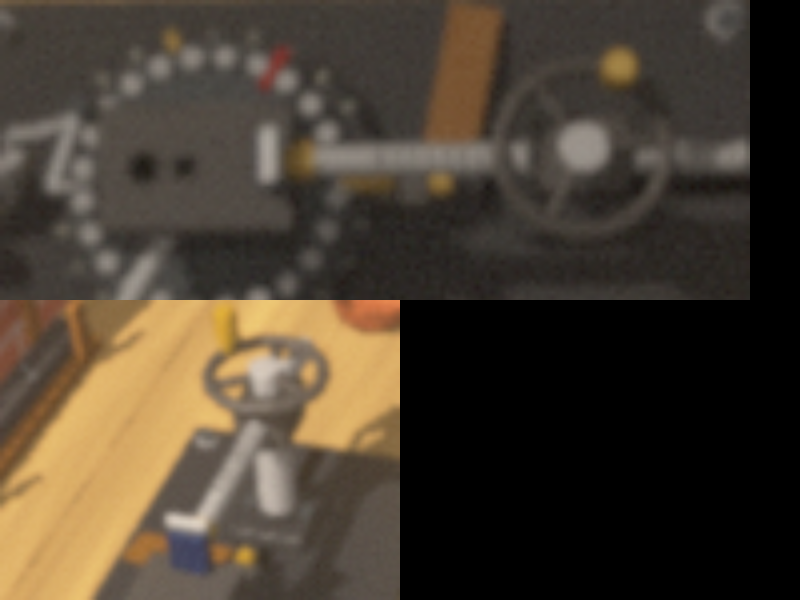

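The knob stopped at about +3.6 rad and the tip is next to the cutter. My last steps slid the pads along the knob, in line with the force rise. To be sure of contact I'll re-grip with the pads across the direction of motion and press gently.

```bash
echo '[[[0.045,0,0,0,0.177],[0.045,0,0,0,0.177],[0.045,0,0,0,0.177],[0.045,0,0,0,0.177],[0.045,0,0,0,0.177],[0.045,0,0,0,0.177],[0.045,0,0,0,0.177],[0.045,0,0,0,0]]]' | python3 inch.py
python3 - <<'E'
from h import *
a=cam("top");c=np.array([.599,-.0985])
q=onz(a,(273.36,133.14),.223)[:2];print(q,np.linalg.norm(q-c))
print(a[0][149:154,196:216].mean(0).astype(int).tolist())
for z,y in((.161,.0715),(.142,.0715)):print(z,px(a,[.597,y,z]))
E
python3 to.py 0.637,-0.117,0.28 0.637,-0.117,0.195
```

```text
time_s: 25.62
tcp_pos: [0.4102, -0.3484, 0.3224]
orientation: [-0.0, 0.976, -0.22, 0.0]
wrist_force: [0.3, -0.1, 0.4]
width: 0.0447
grasp_force: 0.0
[ 0.63645797 -0.11677731] 0.04167924598742773
[[80, 73, 66], [80, 72, 66], [81, 74, 68], [80, 74, 67], [84, 79, 76], [113, 107, 104], [153, 146, 140], [167, 160, 152], [156, 149, 141], [123, 116, 108], [89, 80, 69], [81, 67, 45], [88, 69, 39], [97, 75, 42], [110, 86, 46], [127, 103, 61], [130, 111, 80], [128, 117, 101], [131, 123, 114], [134, 127, 120]]
0.161 [[205.52216849 150.96536534]]
0.142 [[206.08563007 151.91333229]]
t25.68 p [ 0.41   -0.3486  0.3224] phi -0.441 w 0.0451 gf 0.0 F [-0.6  0.5  0.2] q [-0.85 -0.03  1.63  0.    1.55  1.16] zt [ 0.  0. -1.]
[ 0.637 -0.117  0.28 ] d 0.1064 -0.3064 0.0425
[ 0.637 -0.117  0.195] d -0.0 0.0 0.085
```

```bash
echo '[[[0.045,0.0177,-0.0511,0,0],[0.045,0.0177,-0.0511,0,0],[0.045,0.0177,-0.0511,0,0],[0.045,0.0177,-0.0511,0,0],[0.045,0.0177,-0.0511,0,0],[0.045,0.0179,-0.0509,0.02,0],[0.045,0,0,0.02,0],[0.045,0,0,0,0]]]' | python3 inch.py; python3 to.py 0.637,-0.117,0.195
```

```text
time_s: 26.68
tcp_pos: [0.6361, -0.1184, 0.2795]
orientation: [-0.0, 0.976, -0.22, -0.003]
wrist_force: [0.8, -0.3, 0.4]
width: 0.0451
grasp_force: 0.0
t26.68 p [ 0.6361 -0.1184  0.2795] phi -0.443 w 0.0451 gf 0.0 F [ 0.8 -0.3  0.4] q [-0.31  0.25  1.4  -0.    1.5   1.71] zt [-0.005  0.001 -1.   ]
[ 0.637 -0.117  0.195] d 0.0006 -0.0018 0.0845
```

```bash
echo '[[[0.045,0,-0.001,0.03,0],[0.045,0,0,0.03,0],[0.045,0,0,0.022,0],[0.045,0,0,0,0],[0.01,0,0,0,0],[0.01,0,0,0,0],[0.01,0,0,0,0]]]' | python3 inch.py 25; python3 to.py; echo '[[[0.01,0,0.003,-0.002,0],[0.01,0,0,0,0]]]' | python3 inch.py;  python3 to.py
```

```text
time_s: 27.55
tcp_pos: [0.6388, -0.119, 0.2028]
orientation: [0.0, 0.975, -0.222, 0.002]
wrist_force: [-1.0, 1.2, 5.7]
width: 0.0188
grasp_force: 25.6
t27.55 p [ 0.6388 -0.119   0.2028] phi -0.447 w 0.0188 gf 25.6 F [-1.   1.2  5.7] q [-0.31  0.3   1.49 -0.    1.35  1.71] zt [ 0.003 -0.001 -1.   ]
time_s: 27.8
tcp_pos: [0.6373, -0.1213, 0.2029]
orientation: [-0.0, 0.975, -0.222, 0.001]
wrist_force: [4.4, -0.2, 0.2]
width: 0.0188
grasp_force: 25.1
t27.80 p [ 0.6373 -0.1213  0.2029] phi -0.447 w 0.0188 gf 25.1 F [ 4.4 -0.2  0.2] q [-0.31  0.29  1.49  0.    1.35  1.71] zt [ 0.002 -0.    -1.   ]
```

```bash
for i in 1; do echo '[[[0.01,-0.0005,0.003,0,0],[0.01,0,0,0,0]]]' | python3 inch.py;  python3 to.py; echo '[[[0.01,-0.0008,0.003,0,0],[0.01,0,0,0,0]]]' | python3 inch.py;  python3 to.py; done
```

```text
time_s: 28.05
tcp_pos: [0.6359, -0.1234, 0.2029]
orientation: [-0.0, 0.975, -0.221, 0.001]
wrist_force: [6.3, 2.5, -0.0]
width: 0.0188
grasp_force: 25.1
t28.05 p [ 0.6359 -0.1234  0.2029] phi -0.447 w 0.0188 gf 25.1 F [ 6.3  2.5 -0. ] q [-0.31  0.29  1.5   0.    1.35  1.7 ] zt [ 0.003  0.    -1.   ]
time_s: 28.3
tcp_pos: [0.6344, -0.1252, 0.2029]
orientation: [-0.001, 0.975, -0.221, 0.002]
wrist_force: [9.2, 3.0, -1.2]
width: 0.0189
grasp_force: 25.0
t28.30 p [ 0.6344 -0.1252  0.2029] phi -0.446 w 0.0189 gf 25.0 F [ 9.2  3.  -1.2] q [-0.32  0.29  1.5   0.    1.35  1.7 ] zt [ 0.004  0.001 -1.   ]
```

```bash
echo '[[[0.01,0.001,0.003,0,0],[0.01,0,0,0,0]]]' | python3 inch.py;  python3 to.py; echo '[[[0.01,0.0,0.003,0,0],[0.01,0,0,0,0]]]' | python3 inch.py;  python3 to.py;echo '[[[0.01,0.0,0.003,0,0],[0.01,0,0,0,0]]]' | python3 inch.py;  python3 to.py
```

```text
time_s: 28.55
tcp_pos: [0.6334, -0.1267, 0.2028]
orientation: [-0.002, 0.975, -0.221, 0.001]
wrist_force: [5.2, 8.7, 1.4]
width: 0.0192
grasp_force: 25.3
t28.55 p [ 0.6334 -0.1267  0.2028] phi -0.446 w 0.0192 gf 25.3 F [5.2 8.7 1.4] q [-0.32  0.29  1.5   0.    1.35  1.69] zt [ 0.002  0.004 -1.   ]
time_s: 28.8
tcp_pos: [0.6322, -0.1281, 0.2028]
orientation: [-0.003, 0.975, -0.221, 0.001]
wrist_force: [6.1, 12.0, 1.7]
width: 0.0188
grasp_force: 25.5
t28.80 p [ 0.6322 -0.1281  0.2028] phi -0.445 w 0.0188 gf 25.5 F [ 6.1 12.   1.7] q [-0.33  0.29  1.5   0.01  1.35  1.69] zt [ 0.002  0.006 -1.   ]
time_s: 29.05
tcp_pos: [0.631, -0.1294, 0.2028]
orientation: [-0.004, 0.975, -0.22, 0.0]
wrist_force: [6.4, 16.4, 2.3]
width: 0.0188
grasp_force: 25.7
t29.05 p [ 0.631  -0.1294  0.2028] phi -0.445 w 0.0188 gf 25.7 F [ 6.4 16.4  2.3] q [-0.33  0.28  1.5   0.01  1.35  1.68] zt [ 0.002  0.008 -1.   ]
```

The resistance climbs to 17 N over a few millimetres, so it is hard contact. I'll ease to a light push, open, lift straight up and confirm.

```bash
echo '[[[0.01,0,-0.004,0,0],[0.01,0,-0.003,0,0],[0.01,0,0,0,0]]]' | python3 inch.py; python3 to.py; echo '[[[0.045,0,0,0,0],[0.045,0,0,0,0],[0.045,0,0,0,0],[0.045,0,0,0,0]]]' | python3 inch.py; echo '[[[0.045,0,0,-0.03,0],[0.045,0,0,-0.05,0],[0.045,0,0,-0.05,0],[0.045,-0.0177,0.0511,0,0],[0.045,-0.0177,0.0511,0,0],[0.045,-0.0177,0.0511,0,0],[0.045,-0.0177,0.0511,0,0],[0.045,-0.0177,0.0511,0,0],[0.045,-0.0177,0.0511,0,0],[0.045,0,0,0,0]]]' | python3 inch.py
python3 - <<'E'
from h import *
a=cam("top");b=cam("side");c=np.array([.599,-.0985])
hsv=cv2.cvtColor(a[0],cv2.COLOR_RGB2HSV);m=cv2.inRange(hsv,(18,130,90),(30,255,255));m[:120]=0;m[175:]=0;m[:,:205]=0;m[:,300:]=0
k,_,st,ce=cv2.connectedComponentsWithStats(m)
for s,q in zip(st[1:],ce[1:]):
    if s[4]>15:
        p=onz(a,q,.223)[:2];v=p-c;print(q,s[4],p,np.linalg.norm(v),np.arctan2(v[0],v[1])+np.pi/2)
print(a[0][149:154,200:214].mean(0).astype(int).tolist())
A=cv2.resize(a[0][110:190,110:300],None,fx=4,fy=4);B=cv2.resize(b[0][170:310,150:250],None,fx=2,fy=2)
I=np.zeros((600,800,3),np.uint8);I[:320,:760]=A;I[320:,:200]=B;cv2.imwrite("pics/c10.png",I[:,:,::-1])
E
```

```text
time_s: 29.42
tcp_pos: [0.6341, -0.1258, 0.2029]
orientation: [-0.002, 0.975, -0.221, 0.001]
wrist_force: [6.0, 7.6, 0.5]
width: 0.0187
grasp_force: 25.4
t29.43 p [ 0.6341 -0.1258  0.2029] phi -0.445 w 0.0187 gf 25.4 F [6.  7.6 0.5] q [-0.32  0.29  1.5   0.    1.35  1.7 ] zt [ 0.003  0.003 -1.   ]
time_s: 29.92
tcp_pos: [0.6325, -0.1286, 0.2022]
orientation: [0.0, 0.975, -0.222, -0.0]
wrist_force: [0.1, 0.7, -0.3]
width: 0.0448
grasp_force: 0.0
time_s: 31.18
tcp_pos: [0.4018, -0.3614, 0.3324]
orientation: [0.0, 0.975, -0.224, -0.0]
wrist_force: [1.3, -0.7, 0.3]
width: 0.0448
grasp_force: 0.0
[274.27027027 133.35135135] 37 [ 0.63588285 -0.11923655] 0.042312520272289905 3.653775092464501
[209.70588235 151.35294118] 17 [0.58696699 0.05487927] 0.15385055758145594 1.492504023294845
[[84, 79, 75], [114, 109, 106], [153, 146, 139], [168, 161, 152], [156, 149, 141], [122, 116, 107], [87, 78, 66], [83, 68, 45], [88, 69, 40], [96, 76, 41], [111, 87, 48], [127, 103, 62], [130, 111, 83], [130, 118, 103]]
```

```bash
python3 -c "
from rig import r, cams, hand_in
print(hand_in())"
```

```text
the job is handed in; nothing more can be done
None
```

I handed the job in at about 31 s of the 72 s limit: the lever was opened, the anvil turned to the third click, the lever swung back home, and the handwheel wound until the tip went hard against the cutter and released; the hand-in returned no verdict, and I viewed 12 pictures, two over the limit of 10.

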